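# Transfer four reagent containers to the tray in reverse order

## Robot

A 7-joint arm with a two-finger parallel gripper is mounted at the origin on the work surface. World frame = base frame: x ahead of the robot, y to its left, z up, the work surface at z = 0. Lengths are in mm, angles in rad, forces in N, time in s.
With the tool pointing down it reaches from about 400 to 875 mm from the base axis. Payload 4.4 kg.
Tool frame: the origin (TCP) lies at the very end of the fingers, on their centre line; the grasp point (between the pads) lies 19 mm behind it; z points along the fingers, y is the line along which they close (so a half turn about z gives the same grasp; the last joint's range is limited). The gripper opens to 85 mm and grips with 20 to 120 N. Pads are 22 mm wide; open, the fingers measure 114 mm over their backs; the gripper's body (76 mm by 85 mm) begins 54 mm behind the grasp point. The pads swing forward as they close: fully open they stand 13 mm farther back than shut.
Start: joints at [1.117, 0.628, 0.038, 1.517, -0.027, 0.996, -0.02], TCP at [245.827, -601.736, 231.313] pointing down, gripper open.
Joint ranges: [-3.06, 3.06], [-0.37, 2.12], [-1.25, 1.32], [0.18, 2.47], [-1.1, 4.24], [0.23, 1.98], [-2.94, 2.94]. Speed limits (rad/s): [2.57, 2.57, 3.14, 3.14, 3.14, 3.14, 3.14].

## Interface

Orientations are given as [roll, pitch, yaw] about the fixed x, y, z axes, in that order (R = Rz(yaw) Ry(pitch) Rx(roll)).
In Python, from cell import read_state, get_image, camera_params, finish_job gives the robot as it stands.
- The arm moves only by the tool arm_command, never from a script. Its argument "deltas" is a list of rows, each an object of numbers: "dx", "dy", "dz": the shift along the world's x, y, z in m; "yaw": the turn about the world's z in degrees; "jaw": the opening, from 0 (shut) to 1 (fully open). A call has 1 to 20 rows; each row is the pose to reach, as a shift and turn from the pose commanded when the call began; what a row does not reach only later rows make up. A row lasts 1/10 s, in which the tool goes at most 50 mm and 8.59 degrees, less where a joint would pass 70% of its speed; a pose out of reach is approached as far as the arm can. A call with a gripper value outside its range is refused whole. The fingers move at their own pace and stop on an object; the grip force is fixed at half the most. Time passes only in rows, so rows that repeat a pose let the fingers close. It gives the time, the measured TCP pose, the force, the opening and the grip force at its end, in the units of the state.
- read_state(): the state, without advancing time (a new reading comes with each control period).
- get_image(name): name is "side" or "top"; returns (picture, depth): 420x560x3 uint8, red, green, blue; 420x560 float32, mm along the optical axis (not along the pixel's ray), 0 where there is no reading.
- camera_params(name): a dict with "camera_matrix" (3x3 intrinsics, pixels), "k1" (the pictures are not rectified: a ray, as slopes to the right and down, at radius r is drawn at 1 + k1 r^2 times it, then the intrinsics apply), "extrinsics" (4x4, takes a point from camera to world coordinates). Camera axes: x right, y down, z forward; pixel columns grow to the right and rows downward; lengths in mm; the calibration is good to about 2 mm. A picture is of the moment at which its call begins. camera_params takes no time and is no camera call.
- finish_job(): hands the job in; it is judged then, once.
The state is a dict: "clock": time; "qpos": joint angles; "qd": joint speeds; "tau": joint torques, N m; "eef_pos": TCP position; "tool_rot": TCP orientation; "force": force on the tool from outside, world axes, zero at the start; "torque": the same for the moment, N m; "width": finger opening in mm; "gripper_force": force on a finger pad.
Only numpy, scipy, OpenCV 4.12 (cv2) and the standard library are available. Lean on these libraries where they do the work, as an engineer would, in place of code of your own. Each camera call takes 0.05 s, during which the arm holds its last target. There are 200 camera calls.

## Task

Move the four amber reagent containers from the full rack of grey blocks into the empty white tray in reverse order, one to each compartment: the one nearest the steel knob in the rack goes into the tray's compartment farthest from the tray's own knob, and so on, until the one farthest from the rack's knob stands right beside the tray's knob. Keep every container upright all the way, set each down gently (they are glass: no dropping or slamming), and leave all four standing flat on the tray's floor, released.

Things in the scene. Friction and masses are not known exactly. Their poses are not given: they have to be found in the camera images.
- tall_tube: slim round amber glass tube with a black screw cap of the same width: 24 mm diameter, 84 mm tall (cap the top 20 mm), about 60 g; loose; origin at the centre of its underside, z up along its axis
- wide_jar: low wide round amber glass jar with a black cap of the same width: 40 mm diameter, 50 mm tall (cap the top 14 mm), about 100 g; loose; origin at the centre of its underside, z up along its axis
- necked_bottle: round amber glass bottle with shoulder and narrow neck: body 36 mm diameter, straight up to 52 mm, black cap 22 mm diameter from 64 to 80 mm (top), about 100 g; loose; origin at the centre of its underside, z up along its axis
- square_bottle: square amber glass bottle, body 30 x 30 mm up to 46 mm, round black cap 20 mm diameter from there to 62 mm (top), about 70 g; loose; at the start its sides are parallel to the rack's; origin at the centre of its underside, z up, x and y across its flat sides
- tall_tube_block: grey plastic block 56 x 56 x 14 mm high, fixed on the rack in one of its four places, axes parallel to the rack's; in its top a round 31 mm pocket 8 mm deep, where the tall tube stands at the start (underside 6 mm above the block's, 14 mm above the table; about 3 mm of play). It never moves, so it shows where that container came from. Origin at the centre of its underside
- wide_jar_block: grey plastic block 56 x 56 x 14 mm high, fixed on the rack in one of its four places, axes parallel to the rack's; in its top a round 47 mm pocket 8 mm deep, where the wide jar stands at the start (underside 6 mm above the block's, 14 mm above the table; about 3 mm of play). It never moves, so it shows where that container came from. Origin at the centre of its underside
- necked_bottle_block: grey plastic block 56 x 56 x 14 mm high, fixed on the rack in one of its four places, axes parallel to the rack's; in its top a round 43 mm pocket 8 mm deep, where the necked bottle stands at the start (underside 6 mm above the block's, 14 mm above the table; about 3 mm of play). It never moves, so it shows where that container came from. Origin at the centre of its underside
- square_bottle_block: grey plastic block 56 x 56 x 14 mm high, fixed on the rack in one of its four places, axes parallel to the rack's; in its top a square 37 mm pocket 8 mm deep, where the square bottle stands at the start (underside 6 mm above the block's, 14 mm above the table; about 3 mm of play). It never moves, so it shows where that container came from. Origin at the centre of its underside
- sectional_rack: the full rack, fixed, any yaw, robot's left or right: aluminium plate 66 x 268 x 8 mm with the four grey blocks in a row along its y, centres at y = +90, +30, -30, -90 mm (x = 0). A steel ball knob (20 mm, top 46 mm above the table) stands at the +y end, y = +134 mm. Origin under the middle of the row, at table height, z up
- tray: the empty tray, fixed, any yaw, left or right: white plastic lined in black, 64 x 244 mm, rim and dividers 15 mm high, walls 4 mm, floor 4 mm above the table. Four compartments 56 x 56 mm in a row along its y, centres at y = +90, +30, -30, -90 mm (x = 0). Steel ball knob (20 mm, top 46 mm up) on a tab at the +y end, y = +134 mm. Origin under the middle of the row, at table height, z up
Not all that is in view belongs to the job. What is shaped like the necked_bottle but green or turquoise is not meant.

How it is judged:
By the outcome, as a careful person would: the job done as asked, in the order asked, and still so for the second after the job is handed in, with the robot touching nothing.
It also fails if it takes over 125 s, if anything falls off the work surface, if the arm or the gripper's body presses on something with over 40 N, if the wrist force passes 120 N, or if a joint passes its speed limit or range.

## Working session

There is one attempt and no reset: what is moved stays moved. The work goes in short steps, Python scripts to look and compute and a tool call to move; the robot and the scene stay as the last step left them, time stands still between calls to the robot, and variables do not carry over. Pictures are saved under pics/ and viewed, at most 14 in all, crops included, and the job is handed in when it is done.

Besides the shell and the picture viewer there is one more tool, called after "Request:" as name(argument=value, ...) on one line, values as JSON. arm_command: Moves the arm, as the interface text tells. Its arguments: {"type":"object","properties":{"deltas":{"type":"array"}},"required":["deltas"]}

```bash
ls; mkdir -p pics
cat > h.py <<'E'
import numpy as np,cv2
from cell import *
def snap(n):
    im,d=get_image(n); return im,d
def cloud(n,d):
    p=camera_params(n);K=np.array(p['camera_matrix']);T=np.array(p['extrinsics']);k=p['k1']
    v,u=np.mgrid[0:420,0:560]
    pts=np.stack([(u-K[0,2])/K[0,0],(v-K[1,2])/K[1,1]],-1)
    q=pts.copy()
    for _ in range(8): q=pts/(1+k*(q**2).sum(-1,keepdims=True))
    ray=np.concatenate([q,np.ones((420,560,1))],-1)
    return (ray*d[...,None])@T[:3,:3].T+T[:3,3], ray@T[:3,:3].T, T[:3,3]
def onplane(n,u,v,z):
    _,r,o=cloud(n,np.ones((420,560)))
    from scipy.ndimage import map_coordinates as mc
    R=np.array([mc(r[...,i],[[v],[u]],order=1)[0] for i in range(3)])
    return o+R*(z-o[2])/R[2]
E
python3 - <<'E'
from h import *
for n in('side','top'):
    im,d=snap(n);cv2.imwrite(f'pics/{n}0.png',im[...,::-1]);np.savez(f'{n}0.npz',im=im,d=d)
    p=camera_params(n);print(n,np.round(p['extrinsics'],2).tolist(),p['camera_matrix'],p['k1'])
s=read_state();print(s['clock'],s['eef_pos'],s['tool_rot'],s['width'])
E
```

```text
pics
side [[0.97, -0.13, 0.2, 336.38], [-0.24, -0.47, 0.85, -726.27], [-0.02, -0.87, -0.49, 474.87], [0.0, 0.0, 0.0, 1.0]] [[433.20115053   0.         277.88496682]
 [  0.         433.20115053 213.6857799 ]
 [  0.           0.           1.        ]] -0.11015303222830557
top [[-0.02, -1.0, 0.06, 444.31], [-1.0, 0.02, -0.01, 47.87], [0.01, -0.06, -1.0, 981.63], [0.0, 0.0, 0.0, 1.0]] [[478.79500348   0.         288.13619292]
 [  0.         478.79500348 202.23172119]
 [  0.           0.           1.        ]] -0.041939911286076444
0.1 [ 245.615408   -601.19896771  230.46046101] [-3.13985822e+00  2.33250966e-05  3.87787837e-01] 85.37194274666977
```

View pics/top0.png

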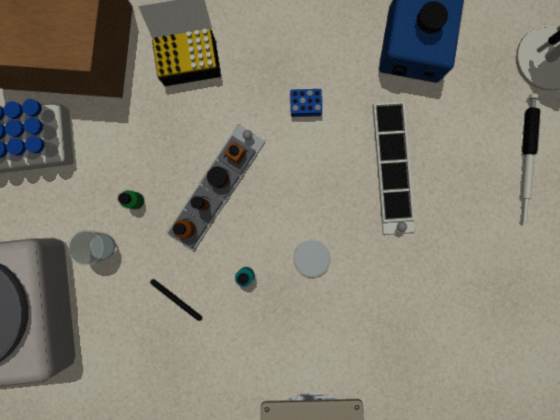

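View pics/side0.png

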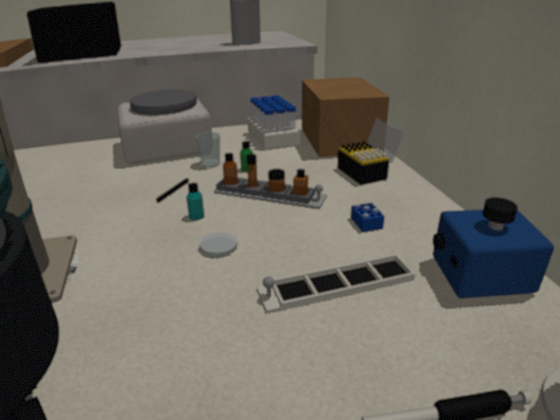

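The top view shows the rack with its knob at (247,134). Going out from the knob are the square bottle (235,152), wide jar (218,177), tall tube (201,203) and necked bottle (184,230). The tray knob is at (402,227), and its compartments run from (397,205) beside the knob to (389,118) farthest away.
Possible lookalikes for the necked bottle are the amber one at (184,230) in the rack, a green bottle (130,200) and a turquoise bottle (245,277). I choose the amber one, and next I measure and check it in a crop.

Run:
```python
from h import *
z=np.load('top0.npz');im,d=z['im'],z['d']
P,_,_=cloud('top',d)
c=im[110:260,155:275];c=cv2.resize(c,None,fx=4,fy=4,interpolation=cv2.INTER_CUBIC);cv2.imwrite('pics/crop0.png',c[...,::-1])
f=lambda u,v:np.round(P[v,u],1)
for n,u,v in [('knobR',247,134),('sq',235,152),('jar',218,177),('tube',201,203),('neck',184,230),('knobT',402,227),('table',330,320)]: print(n,f(u,v))
# tray: dark interiors
g=im.max(2); m=np.zeros(g.shape,np.uint8);m[95:225,370:415]=(g[95:225,370:415]<60)
n,l,s,ce=cv2.connectedComponentsWithStats(m)
cs=[]
for i in range(1,n):
    if s[i,4]>200:
        p=onplane('top',*ce[i],4);cs.append(p);print('comp',ce[i],s[i,4],np.round(p,1),np.round(P[l==i].mean(0),1))
cs=np.array(cs);print('tray dir',cs[0]-cs[-1],np.linalg.norm(cs[0]-cs[-1]),cs.mean(0))
# caps: high points per container
dr=None
for nme,u,v,h in [('sq',235,152,76),('jar',218,177,64),('tube',201,203,98),('neck',184,230,94)]:
    sub=np.s_[v-14:v+15,u-14:u+15]
    q=P[sub].reshape(-1,3);zz=q[:,2]; k=abs(zz-h)<5
    q=q[k]; (cx,cy),r=cv2.minEnclosingCircle(q[:,:2].astype(np.float32));print(nme,k.sum(),np.round([cx,cy,r],1),np.round(q.mean(0),1),q[:,:2].min(0).round(1),q[:,:2].max(0).round(1))
# plate rectangle: points with z 5..11 and 18..26
m=(P[...,2]>14)&(P[...,2]<30);m[:,:150]=0;m[:,280:]=0;m[:110]=0;m[265:]=0
q=P[m][:,:2].astype(np.float32);print('blocks',cv2.minAreaRect(q),len(q))
m=(P[...,2]>10)&(P[...,2]<20);m[:,:365]=0;m[:,420:]=0;m[:95]=0;m[240:]=0
print('tray rim',cv2.minAreaRect(P[m][:,:2].astype(np.float32)),m.sum())
```

```text
knobR [636.4 117.6  44.3]
sq [595.8 138.7  74.9]
jar [549.7 173.1  63.8]
tube [497.9 199.9 100.6]
neck [448.9 233.5  91.5]
knobT [ 446.8 -184.    44.1]
table [261.3 -42.1   0.9]
comp [389.63723917 117.62760835] 623 [ 674.2 -175.8    4. ] [ 672.7 -174.3   10.6]
comp [391.97444089 146.47923323] 626 [ 613.6 -178.6    4. ] [ 613.4 -178.2    5.8]
comp [394.44305772 175.55070203] 641 [ 553.1 -181.7    4. ] [ 552.9 -181.3    5.8]
comp [396.76369327 204.66197183] 639 [ 493.  -184.6    4. ] [ 492.7 -183.8    7.3]
tray dir [181.28543854   8.70404788   0.        ] 181.49427174489458 [ 583.48205762 -180.19126688    4.        ]
sq 85 [600.5 141.9  10. ] [600.2 141.7  75.8] [590.6 132.5] [609.5 150.3]
jar 333 [551.1 175.9  19.9] [550.9 175.6  63.9] [532.3 156.1] [569.7 194.5]
tube 131 [500.2 208.9  12.1] [499.8 208.6  98. ] [488.8 196.8] [511.2 221. ]
neck 108 [451.3 243.3  11. ] [451.1 243.1  93.8] [441.6 233. ] [462.  253.7]
blocks ((525.3736572265625, 191.8076629638672), (58.29145812988281, 236.6644744873047), 55.97463607788086) 1873
tray rim ((570.0087890625, -178.40902709960938), (270.1624450683594, 66.13341522216797), 2.6617684364318848) 930
```

View pics/crop0.png

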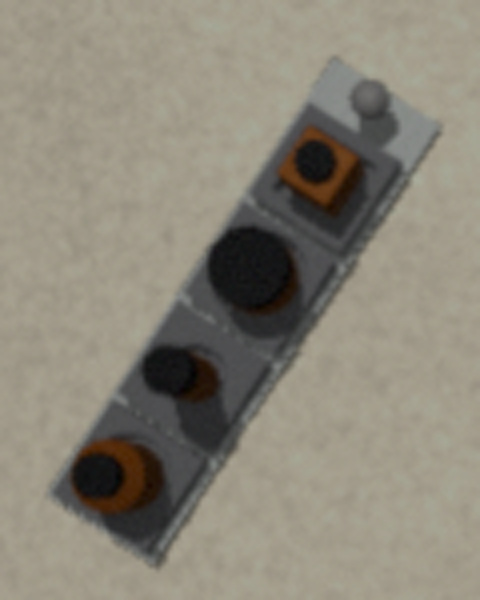

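The crop shows the four amber containers in order from the knob: square, jar, tube, amber necked. So the choice is confirmed, and the lookalikes are outside the rack. Rack yaw axis is −34° and tray axis 2.75°. I will grasp across the row, at tool yaw 146° in the rack and 182.75° in the tray.

Request:
arm_command(deltas=[{"dx": 0.354,"dy": 0.744,"dz": 0,"yaw": 123.8,"jaw": 1},{"dx": 0.354,"dy": 0.744,"dz": 0,"yaw": 123.8,"jaw": 1},{"dx": 0.354,"dy": 0.744,"dz": 0,"yaw": 123.8,"jaw": 1},{"dx": 0.354,"dy": 0.744,"dz": 0,"yaw": 123.8,"jaw": 1},{"dx": 0.354,"dy": 0.744,"dz": 0,"yaw": 123.8,"jaw": 1},{"dx": 0.354,"dy": 0.744,"dz": 0,"yaw": 123.8,"jaw": 1},{"dx": 0.354,"dy": 0.744,"dz": 0,"yaw": 123.8,"jaw": 1},{"dx": 0.354,"dy": 0.744,"dz": 0,"yaw": 123.8,"jaw": 1},{"dx": 0.354,"dy": 0.744,"dz": 0,"yaw": 123.8,"jaw": 1},{"dx": 0.354,"dy": 0.744,"dz": 0,"yaw": 123.8,"jaw": 1},{"dx": 0.354,"dy": 0.744,"dz": 0,"yaw": 123.8,"jaw": 1},{"dx": 0.354,"dy": 0.744,"dz": 0,"yaw": 123.8,"jaw": 1},{"dx": 0.354,"dy": 0.744,"dz": 0,"yaw": 123.8,"jaw": 1},{"dx": 0.354,"dy": 0.744,"dz": 0,"yaw": 123.8,"jaw": 1},{"dx": 0.354,"dy": 0.744,"dz": 0,"yaw": 123.8,"jaw": 1},{"dx": 0.354,"dy": 0.744,"dz": 0,"yaw": 123.8,"jaw": 1},{"dx": 0.354,"dy": 0.744,"dz": 0,"yaw": 123.8,"jaw": 1},{"dx": 0.354,"dy": 0.744,"dz": 0,"yaw": 123.8,"jaw": 1},{"dx": 0.354,"dy": 0.744,"dz": 0,"yaw": 123.8,"jaw": 1},{"dx": 0.354,"dy": 0.744,"dz": 0,"yaw": 123.8,"jaw": 1}])

```text
clock: 2.1
eef_pos: [599.4, 140.2, 230.9]
tool_rot: [-3.139, 0.0, 2.547]
force: [0.7, -0.6, -0.3]
width: 85.5
gripper_force: 0.0
```

Request:
arm_command(deltas=[{"dz": -0.05,"jaw": 1},{"dz": -0.09,"jaw": 1},{"dz": -0.12,"jaw": 1},{"dz": -0.14,"jaw": 1},{"dz": -0.16,"jaw": 1},{"dz": -0.18,"jaw": 1},{"dz": -0.19,"jaw": 1},{"dz": -0.199,"jaw": 1},{"dz": -0.199,"jaw": 1},{"dz": -0.199,"jaw": 1}])

```text
invalid input at $.deltas[0]: expected keys dx, dy, dz, yaw, jaw
```

Request:
arm_command(deltas=[{"dx": 0,"dy": 0,"dz": -0.05,"yaw": 0,"jaw": 1},{"dx": 0,"dy": 0,"dz": -0.09,"yaw": 0,"jaw": 1},{"dx": 0,"dy": 0,"dz": -0.12,"yaw": 0,"jaw": 1},{"dx": 0,"dy": 0,"dz": -0.14,"yaw": 0,"jaw": 1},{"dx": 0,"dy": 0,"dz": -0.16,"yaw": 0,"jaw": 1},{"dx": 0,"dy": 0,"dz": -0.18,"yaw": 0,"jaw": 1},{"dx": 0,"dy": 0,"dz": -0.19,"yaw": 0,"jaw": 1},{"dx": 0,"dy": 0,"dz": -0.199,"yaw": 0,"jaw": 1},{"dx": 0,"dy": 0,"dz": -0.199,"yaw": 0,"jaw": 1},{"dx": 0,"dy": 0,"dz": -0.199,"yaw": 0,"jaw": 1}])

```text
clock: 3.1
eef_pos: [600.3, 142.2, 33.0]
tool_rot: [3.141, 0.001, 2.548]
force: [0.1, -0.1, -0.8]
width: 85.7
gripper_force: 0.0
```

Position is good. I close and wait for the fingers.

Request:
arm_command(deltas=[{"dx": 0,"dy": 0,"dz": 0,"yaw": 0,"jaw": 0.55},{"dx": 0,"dy": 0,"dz": 0,"yaw": 0,"jaw": 0.45},{"dx": 0,"dy": 0,"dz": 0,"yaw": 0,"jaw": 0.3},{"dx": 0,"dy": 0,"dz": 0,"yaw": 0,"jaw": 0},{"dx": 0,"dy": 0,"dz": 0,"yaw": 0,"jaw": 0},{"dx": 0,"dy": 0,"dz": 0,"yaw": 0,"jaw": 0},{"dx": 0,"dy": 0,"dz": 0,"yaw": 0,"jaw": 0},{"dx": 0,"dy": 0,"dz": 0,"yaw": 0,"jaw": 0},{"dx": 0,"dy": 0,"dz": 0,"yaw": 0,"jaw": 0},{"dx": 0,"dy": 0,"dz": 0,"yaw": 0,"jaw": 0}])

```text
clock: 4.1
eef_pos: [600.3, 142.5, 32.8]
tool_rot: [3.141, 0.001, 2.549]
force: [0.5, -0.1, 4.6]
width: 29.1
gripper_force: 60.2
```

Request:
arm_command(deltas=[{"dx": 0,"dy": 0,"dz": 0.005,"yaw": 0,"jaw": 0},{"dx": 0,"dy": 0,"dz": 0.01,"yaw": 0,"jaw": 0},{"dx": 0,"dy": 0,"dz": 0.02,"yaw": 0,"jaw": 0},{"dx": 0,"dy": 0,"dz": 0.035,"yaw": 0,"jaw": 0},{"dx": 0,"dy": 0,"dz": 0.05,"yaw": 0,"jaw": 0},{"dx": 0,"dy": 0,"dz": 0.065,"yaw": 0,"jaw": 0},{"dx": 0,"dy": 0,"dz": 0.07,"yaw": 0,"jaw": 0},{"dx": 0,"dy": 0,"dz": 0.07,"yaw": 0,"jaw": 0}])

```text
clock: 4.9
eef_pos: [600.6, 142.4, 103.7]
tool_rot: [3.14, 0.002, 2.548]
force: [-0.2, 0.7, -0.6]
width: 29.1
gripper_force: 59.5
```

Request:
arm_command(deltas=[{"dx": 0.002,"dy": -0.008,"dz": 0,"yaw": 1,"jaw": 0},{"dx": 0.005,"dy": -0.021,"dz": 0,"yaw": 2.5,"jaw": 0},{"dx": 0.009,"dy": -0.04,"dz": 0,"yaw": 4.6,"jaw": 0},{"dx": 0.015,"dy": -0.064,"dz": 0,"yaw": 7.4,"jaw": 0},{"dx": 0.022,"dy": -0.093,"dz": 0,"yaw": 10.7,"jaw": 0},{"dx": 0.029,"dy": -0.123,"dz": 0,"yaw": 14.2,"jaw": 0},{"dx": 0.036,"dy": -0.153,"dz": 0,"yaw": 17.7,"jaw": 0},{"dx": 0.043,"dy": -0.183,"dz": 0,"yaw": 21.1,"jaw": 0},{"dx": 0.05,"dy": -0.213,"dz": 0,"yaw": 24.6,"jaw": 0},{"dx": 0.056,"dy": -0.242,"dz": 0,"yaw": 28,"jaw": 0},{"dx": 0.062,"dy": -0.267,"dz": 0,"yaw": 30.9,"jaw": 0},{"dx": 0.067,"dy": -0.288,"dz": 0,"yaw": 33.3,"jaw": 0},{"dx": 0.071,"dy": -0.304,"dz": 0,"yaw": 35.2,"jaw": 0},{"dx": 0.073,"dy": -0.314,"dz": 0,"yaw": 36.3,"jaw": 0},{"dx": 0.074,"dy": -0.318,"dz": 0,"yaw": 36.8,"jaw": 0},{"dx": 0.074,"dy": -0.318,"dz": 0,"yaw": 36.8,"jaw": 0},{"dx": 0.074,"dy": -0.318,"dz": 0,"yaw": 36.8,"jaw": 0}])

```text
clock: 6.6
eef_pos: [673.4, -174.9, 101.9]
tool_rot: [3.141, -0.001, -3.092]
force: [-0.9, 0.1, -0.1]
width: 28.7
gripper_force: 59.5
```

Run:
```python
from h import *
im,d=snap('side');cv2.imwrite('pics/s1.png',im[...,::-1])
```

```text
(no output)
```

View pics/s1.png

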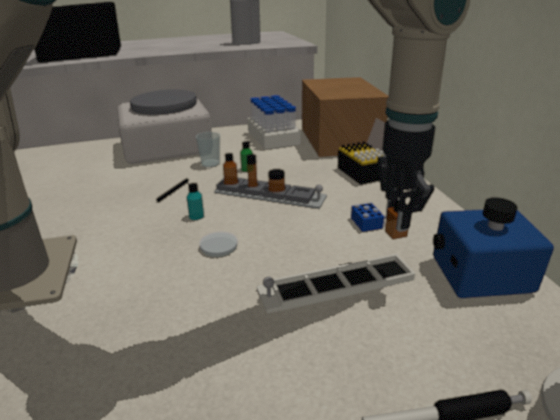

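The side view shows the square bottle held upright at (397,225), above the far compartment (395,268). I lower it gently.

Request:
arm_command(deltas=[{"dx": 0,"dy": 0,"dz": -0.008,"yaw": 0,"jaw": 0},{"dx": 0,"dy": 0,"dz": -0.023,"yaw": 0,"jaw": 0},{"dx": 0,"dy": 0,"dz": -0.04,"yaw": 0,"jaw": 0},{"dx": 0,"dy": 0,"dz": -0.055,"yaw": 0,"jaw": 0},{"dx": 0,"dy": 0,"dz": -0.065,"yaw": 0,"jaw": 0},{"dx": 0,"dy": 0,"dz": -0.071,"yaw": 0,"jaw": 0},{"dx": 0,"dy": 0,"dz": -0.074,"yaw": 0,"jaw": 0},{"dx": 0,"dy": 0,"dz": -0.076,"yaw": 0,"jaw": 0},{"dx": 0,"dy": 0,"dz": -0.077,"yaw": 0,"jaw": 0},{"dx": 0,"dy": 0,"dz": -0.078,"yaw": 0,"jaw": 0},{"dx": 0,"dy": 0,"dz": -0.078,"yaw": 0,"jaw": 0},{"dx": 0,"dy": 0,"dz": -0.078,"yaw": 0,"jaw": 0}])

```text
clock: 7.85
eef_pos: [674.0, -175.8, 24.6]
tool_rot: [-3.141, 0.0, -3.092]
force: [0.1, 0.3, -1.0]
width: 28.9
gripper_force: 59.5
```

Request:
arm_command(deltas=[{"dx": 0,"dy": 0,"dz": -0.0005,"yaw": 0,"jaw": 0},{"dx": 0,"dy": 0,"dz": -0.001,"yaw": 0,"jaw": 0},{"dx": 0,"dy": 0,"dz": -0.0015,"yaw": 0,"jaw": 0},{"dx": 0,"dy": 0,"dz": -0.0015,"yaw": 0,"jaw": 0},{"dx": 0,"dy": 0,"dz": -0.0015,"yaw": 0,"jaw": 0}])

```text
clock: 8.35
eef_pos: [673.9, -175.7, 22.9]
tool_rot: [-3.142, 0.0, -3.092]
force: [-1.1, -1.0, 0.3]
width: 29.2
gripper_force: 59.6
```

Request:
arm_command(deltas=[{"dx": 0,"dy": 0,"dz": -0.0005,"yaw": 0,"jaw": 0},{"dx": 0,"dy": 0,"dz": -0.001,"yaw": 0,"jaw": 0},{"dx": 0,"dy": 0,"dz": -0.001,"yaw": 0,"jaw": 0}])

```text
clock: 8.65
eef_pos: [673.8, -175.8, 22.9]
tool_rot: [-3.141, -0.0, -3.092]
force: [-1.7, 0.0, 6.5]
width: 29.2
gripper_force: 60.5
```

The force shows contact. I release, then rise.

Request:
arm_command(deltas=[{"dx": 0,"dy": 0,"dz": 0,"yaw": 0,"jaw": 0.4},{"dx": 0,"dy": 0,"dz": 0,"yaw": 0,"jaw": 0.5},{"dx": 0,"dy": 0,"dz": 0,"yaw": 0,"jaw": 0.7},{"dx": 0,"dy": 0,"dz": 0,"yaw": 0,"jaw": 0.9},{"dx": 0,"dy": 0,"dz": 0,"yaw": 0,"jaw": 0.9},{"dx": 0,"dy": 0,"dz": 0,"yaw": 0,"jaw": 0.9},{"dx": 0,"dy": 0,"dz": 0.01,"yaw": 0,"jaw": 0.9},{"dx": 0,"dy": 0,"dz": 0.025,"yaw": 0,"jaw": 1},{"dx": 0,"dy": 0,"dz": 0.045,"yaw": 0,"jaw": 1},{"dx": 0,"dy": 0,"dz": 0.07,"yaw": 0,"jaw": 1},{"dx": 0,"dy": 0,"dz": 0.11,"yaw": 0,"jaw": 1},{"dx": 0,"dy": 0,"dz": 0.14,"yaw": 0,"jaw": 1},{"dx": 0,"dy": 0,"dz": 0.14,"yaw": 0,"jaw": 1}])

```text
clock: 9.95
eef_pos: [677.6, -175.3, 169.5]
tool_rot: [-3.14, 0.011, -3.093]
force: [1.2, 1.0, -0.1]
width: 85.5
gripper_force: 0.0
```

Request:
arm_command(deltas=[{"dx": -0.123,"dy": 0.351,"dz": 0,"yaw": -36.8,"jaw": 1},{"dx": -0.123,"dy": 0.351,"dz": 0,"yaw": -36.8,"jaw": 1},{"dx": -0.123,"dy": 0.351,"dz": 0,"yaw": -36.8,"jaw": 1},{"dx": -0.123,"dy": 0.351,"dz": 0,"yaw": -36.8,"jaw": 1},{"dx": -0.123,"dy": 0.351,"dz": 0,"yaw": -36.8,"jaw": 1},{"dx": -0.123,"dy": 0.351,"dz": 0,"yaw": -36.8,"jaw": 1},{"dx": -0.123,"dy": 0.351,"dz": 0,"yaw": -36.8,"jaw": 1},{"dx": -0.123,"dy": 0.351,"dz": 0,"yaw": -36.8,"jaw": 1},{"dx": -0.123,"dy": 0.351,"dz": 0,"yaw": -36.8,"jaw": 1},{"dx": -0.123,"dy": 0.351,"dz": 0,"yaw": -36.8,"jaw": 1},{"dx": -0.123,"dy": 0.351,"dz": 0,"yaw": -36.8,"jaw": 1},{"dx": -0.123,"dy": 0.351,"dz": 0,"yaw": -36.8,"jaw": 1}])

```text
clock: 11.15
eef_pos: [551.5, 173.3, 161.8]
tool_rot: [-3.141, 0.001, 2.546]
force: [0.6, -0.2, 0.0]
width: 85.5
gripper_force: 0.0
```

Request:
arm_command(deltas=[{"dx": 0,"dy": 0,"dz": -0.03,"yaw": 0,"jaw": 1},{"dx": 0,"dy": 0,"dz": -0.06,"yaw": 0,"jaw": 1},{"dx": 0,"dy": 0,"dz": -0.085,"yaw": 0,"jaw": 1},{"dx": 0,"dy": 0,"dz": -0.105,"yaw": 0,"jaw": 1},{"dx": 0,"dy": 0,"dz": -0.12,"yaw": 0,"jaw": 1},{"dx": 0,"dy": 0,"dz": -0.128,"yaw": 0,"jaw": 1},{"dx": 0,"dy": 0,"dz": -0.133,"yaw": 0,"jaw": 1},{"dx": 0,"dy": 0,"dz": -0.133,"yaw": 0,"jaw": 1},{"dx": 0,"dy": 0,"dz": -0.133,"yaw": 0,"jaw": 1}])

```text
clock: 12.05
eef_pos: [551.4, 175.5, 29.5]
tool_rot: [3.141, 0.001, 2.548]
force: [0.1, -0.7, -0.2]
width: 85.7
gripper_force: 0.0
```

Request:
arm_command(deltas=[{"dx": 0,"dy": 0,"dz": 0,"yaw": 0,"jaw": 0.65},{"dx": 0,"dy": 0,"dz": 0,"yaw": 0,"jaw": 0.55},{"dx": 0,"dy": 0,"dz": 0,"yaw": 0,"jaw": 0.45},{"dx": 0,"dy": 0,"dz": 0,"yaw": 0,"jaw": 0},{"dx": 0,"dy": 0,"dz": 0,"yaw": 0,"jaw": 0},{"dx": 0,"dy": 0,"dz": 0,"yaw": 0,"jaw": 0},{"dx": 0,"dy": 0,"dz": 0,"yaw": 0,"jaw": 0},{"dx": 0,"dy": 0,"dz": 0,"yaw": 0,"jaw": 0},{"dx": 0,"dy": 0,"dz": 0,"yaw": 0,"jaw": 0}])

```text
clock: 12.95
eef_pos: [551.3, 175.5, 29.5]
tool_rot: [3.141, 0.001, 2.549]
force: [-1.2, 0.4, 5.7]
width: 38.4
gripper_force: 60.1
```

Request:
arm_command(deltas=[{"dx": 0,"dy": 0,"dz": 0.005,"yaw": 0,"jaw": 0},{"dx": 0,"dy": 0,"dz": 0.01,"yaw": 0,"jaw": 0},{"dx": 0,"dy": 0,"dz": 0.02,"yaw": 0,"jaw": 0},{"dx": 0,"dy": 0,"dz": 0.035,"yaw": 0,"jaw": 0},{"dx": 0,"dy": 0,"dz": 0.05,"yaw": 0,"jaw": 0},{"dx": 0,"dy": 0,"dz": 0.065,"yaw": 0,"jaw": 0},{"dx": 0,"dy": 0,"dz": 0.075,"yaw": 0,"jaw": 0},{"dx": 0,"dy": 0,"dz": 0.075,"yaw": 0,"jaw": 0}])

```text
clock: 13.75
eef_pos: [552.0, 175.7, 105.9]
tool_rot: [3.139, 0.002, 2.548]
force: [0.5, 0.1, -1.7]
width: 38.9
gripper_force: 60.3
```

Request:
arm_command(deltas=[{"dx": 0.002,"dy": -0.009,"dz": 0,"yaw": 1,"jaw": 0},{"dx": 0.004,"dy": -0.023,"dz": 0,"yaw": 2.5,"jaw": 0},{"dx": 0.008,"dy": -0.044,"dz": 0,"yaw": 4.6,"jaw": 0},{"dx": 0.013,"dy": -0.071,"dz": 0,"yaw": 7.4,"jaw": 0},{"dx": 0.018,"dy": -0.103,"dz": 0,"yaw": 10.7,"jaw": 0},{"dx": 0.024,"dy": -0.137,"dz": 0,"yaw": 14.2,"jaw": 0},{"dx": 0.03,"dy": -0.17,"dz": 0,"yaw": 17.7,"jaw": 0},{"dx": 0.036,"dy": -0.203,"dz": 0,"yaw": 21.1,"jaw": 0},{"dx": 0.042,"dy": -0.237,"dz": 0,"yaw": 24.6,"jaw": 0},{"dx": 0.048,"dy": -0.269,"dz": 0,"yaw": 28,"jaw": 0},{"dx": 0.053,"dy": -0.297,"dz": 0,"yaw": 30.9,"jaw": 0},{"dx": 0.057,"dy": -0.32,"dz": 0,"yaw": 33.3,"jaw": 0},{"dx": 0.06,"dy": -0.338,"dz": 0,"yaw": 35.2,"jaw": 0},{"dx": 0.062,"dy": -0.349,"dz": 0,"yaw": 36.3,"jaw": 0},{"dx": 0.063,"dy": -0.354,"dz": 0,"yaw": 36.8,"jaw": 0},{"dx": 0.063,"dy": -0.354,"dz": 0,"yaw": 36.8,"jaw": 0},{"dx": 0.063,"dy": -0.354,"dz": 0,"yaw": 36.8,"jaw": 0},{"dx": 0.063,"dy": -0.354,"dz": 0,"yaw": 36.8,"jaw": 0}])

```text
clock: 15.55
eef_pos: [613.7, -177.5, 103.8]
tool_rot: [3.141, -0.0, -3.091]
force: [0.3, 0.1, -0.7]
width: 38.9
gripper_force: 60.3
```

Request:
arm_command(deltas=[{"dx": 0,"dy": 0,"dz": -0.008,"yaw": 0,"jaw": 0},{"dx": 0,"dy": 0,"dz": -0.023,"yaw": 0,"jaw": 0},{"dx": 0,"dy": 0,"dz": -0.04,"yaw": 0,"jaw": 0},{"dx": 0,"dy": 0,"dz": -0.057,"yaw": 0,"jaw": 0},{"dx": 0,"dy": 0,"dz": -0.069,"yaw": 0,"jaw": 0},{"dx": 0,"dy": 0,"dz": -0.076,"yaw": 0,"jaw": 0},{"dx": 0,"dy": 0,"dz": -0.08,"yaw": 0,"jaw": 0},{"dx": 0,"dy": 0,"dz": -0.082,"yaw": 0,"jaw": 0},{"dx": 0,"dy": 0,"dz": -0.083,"yaw": 0,"jaw": 0},{"dx": 0,"dy": 0,"dz": -0.083,"yaw": 0,"jaw": 0},{"dx": 0,"dy": 0,"dz": -0.083,"yaw": 0,"jaw": 0}])

```text
clock: 16.65
eef_pos: [614.2, -178.9, 21.4]
tool_rot: [-3.141, 0.001, -3.093]
force: [-0.5, 0.3, -1.7]
width: 38.2
gripper_force: 60.3
```

Request:
arm_command(deltas=[{"dx": 0,"dy": 0,"dz": -0.0005,"yaw": 0,"jaw": 0},{"dx": 0,"dy": 0,"dz": -0.001,"yaw": 0,"jaw": 0},{"dx": 0,"dy": 0,"dz": -0.001,"yaw": 0,"jaw": 0}])

```text
clock: 16.95
eef_pos: [613.8, -178.8, 19.8]
tool_rot: [-3.141, -0.0, -3.092]
force: [-0.7, -0.0, -1.1]
width: 38.4
gripper_force: 60.3
```

Request:
arm_command(deltas=[{"dx": 0,"dy": 0,"dz": -0.0005,"yaw": 0,"jaw": 0},{"dx": 0,"dy": 0,"dz": -0.001,"yaw": 0,"jaw": 0},{"dx": 0,"dy": 0,"dz": -0.001,"yaw": 0,"jaw": 0}])

```text
clock: 17.25
eef_pos: [613.9, -178.8, 19.5]
tool_rot: [-3.141, 0.0, -3.092]
force: [-1.3, 0.0, 5.2]
width: 38.8
gripper_force: 60.8
```

Request:
arm_command(deltas=[{"dx": 0,"dy": 0,"dz": 0,"yaw": 0,"jaw": 0.5},{"dx": 0,"dy": 0,"dz": 0,"yaw": 0,"jaw": 0.6},{"dx": 0,"dy": 0,"dz": 0,"yaw": 0,"jaw": 0.75},{"dx": 0,"dy": 0,"dz": 0,"yaw": 0,"jaw": 0.9},{"dx": 0,"dy": 0,"dz": 0,"yaw": 0,"jaw": 0.9},{"dx": 0,"dy": 0,"dz": 0,"yaw": 0,"jaw": 0.9},{"dx": 0,"dy": 0,"dz": 0.01,"yaw": 0,"jaw": 0.9},{"dx": 0,"dy": 0,"dz": 0.025,"yaw": 0,"jaw": 1},{"dx": 0,"dy": 0,"dz": 0.045,"yaw": 0,"jaw": 1},{"dx": 0,"dy": 0,"dz": 0.07,"yaw": 0,"jaw": 1},{"dx": 0,"dy": 0,"dz": 0.11,"yaw": 0,"jaw": 1},{"dx": 0,"dy": 0,"dz": 0.14,"yaw": 0,"jaw": 1},{"dx": 0,"dy": 0,"dz": 0.14,"yaw": 0,"jaw": 1}])

```text
clock: 18.55
eef_pos: [617.3, -178.4, 165.2]
tool_rot: [-3.14, 0.01, -3.092]
force: [0.4, 1.2, 0.5]
width: 85.4
gripper_force: 0.0
```

Request:
arm_command(deltas=[{"dx": -0.114,"dy": 0.387,"dz": 0,"yaw": -36.8,"jaw": 1},{"dx": -0.114,"dy": 0.387,"dz": 0,"yaw": -36.8,"jaw": 1},{"dx": -0.114,"dy": 0.387,"dz": 0,"yaw": -36.8,"jaw": 1},{"dx": -0.114,"dy": 0.387,"dz": 0,"yaw": -36.8,"jaw": 1},{"dx": -0.114,"dy": 0.387,"dz": 0,"yaw": -36.8,"jaw": 1},{"dx": -0.114,"dy": 0.387,"dz": 0,"yaw": -36.8,"jaw": 1},{"dx": -0.114,"dy": 0.387,"dz": 0,"yaw": -36.8,"jaw": 1},{"dx": -0.114,"dy": 0.387,"dz": 0,"yaw": -36.8,"jaw": 1},{"dx": -0.114,"dy": 0.387,"dz": 0,"yaw": -36.8,"jaw": 1},{"dx": -0.114,"dy": 0.387,"dz": 0,"yaw": -36.8,"jaw": 1},{"dx": -0.114,"dy": 0.387,"dz": 0,"yaw": -36.8,"jaw": 1},{"dx": -0.114,"dy": 0.387,"dz": 0,"yaw": -36.8,"jaw": 1},{"dx": -0.114,"dy": 0.387,"dz": 0,"yaw": -36.8,"jaw": 1}])

```text
clock: 19.85
eef_pos: [500.4, 206.4, 158.7]
tool_rot: [-3.141, 0.0, 2.545]
force: [-0.4, -0.5, 0.5]
width: 85.2
gripper_force: 0.0
```

Run:
```python
from h import *
im,d=snap('side');cv2.imwrite('pics/s2.png',im[...,::-1])
```

```text
(no output)
```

View pics/s2.png

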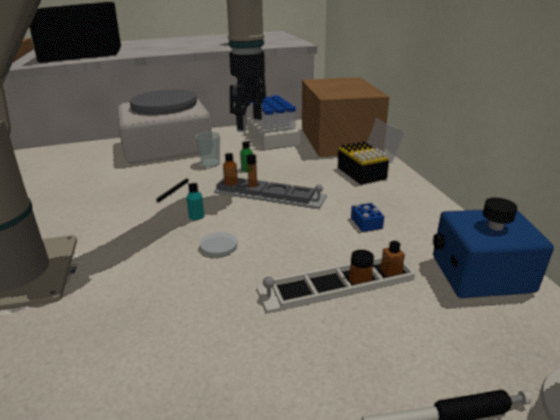

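The square bottle at (393,262) and jar at (361,267) stand upright in the two compartments farthest from the tray's knob. Tube and necked bottle remain in the rack. Next I descend on the tube.

Request:
arm_command(deltas=[{"dx": 0,"dy": 0,"dz": -0.025,"yaw": 0,"jaw": 1},{"dx": 0,"dy": 0,"dz": -0.05,"yaw": 0,"jaw": 1},{"dx": 0,"dy": 0,"dz": -0.075,"yaw": 0,"jaw": 1},{"dx": 0,"dy": 0,"dz": -0.095,"yaw": 0,"jaw": 1},{"dx": 0,"dy": 0,"dz": -0.108,"yaw": 0,"jaw": 1},{"dx": 0,"dy": 0,"dz": -0.115,"yaw": 0,"jaw": 1},{"dx": 0,"dy": 0,"dz": -0.119,"yaw": 0,"jaw": 1},{"dx": 0,"dy": 0,"dz": -0.119,"yaw": 0,"jaw": 1},{"dx": 0,"dy": 0,"dz": -0.119,"yaw": 0,"jaw": 1}])

```text
clock: 20.8
eef_pos: [500.3, 208.5, 40.5]
tool_rot: [3.14, 0.001, 2.548]
force: [1.2, 0.2, 0.4]
width: 85.2
gripper_force: 0.0
```

Request:
arm_command(deltas=[{"dx": 0,"dy": 0,"dz": 0,"yaw": 0,"jaw": 0.6},{"dx": 0,"dy": 0,"dz": 0,"yaw": 0,"jaw": 0.45},{"dx": 0,"dy": 0,"dz": 0,"yaw": 0,"jaw": 0.3},{"dx": 0,"dy": 0,"dz": 0,"yaw": 0,"jaw": 0.2},{"dx": 0,"dy": 0,"dz": 0,"yaw": 0,"jaw": 0},{"dx": 0,"dy": 0,"dz": 0,"yaw": 0,"jaw": 0},{"dx": 0,"dy": 0,"dz": 0,"yaw": 0,"jaw": 0},{"dx": 0,"dy": 0,"dz": 0,"yaw": 0,"jaw": 0},{"dx": 0,"dy": 0,"dz": 0,"yaw": 0,"jaw": 0},{"dx": 0,"dy": 0,"dz": 0,"yaw": 0,"jaw": 0}])

```text
clock: 21.8
eef_pos: [500.0, 208.4, 40.0]
tool_rot: [3.141, 0.0, 2.549]
force: [-0.6, 0.0, 4.7]
width: 22.4
gripper_force: 58.6
```

Request:
arm_command(deltas=[{"dx": 0,"dy": 0,"dz": 0.005,"yaw": 0,"jaw": 0},{"dx": 0,"dy": 0,"dz": 0.01,"yaw": 0,"jaw": 0},{"dx": 0,"dy": 0,"dz": 0.02,"yaw": 0,"jaw": 0},{"dx": 0,"dy": 0,"dz": 0.035,"yaw": 0,"jaw": 0},{"dx": 0,"dy": 0,"dz": 0.05,"yaw": 0,"jaw": 0},{"dx": 0,"dy": 0,"dz": 0.065,"yaw": 0,"jaw": 0},{"dx": 0,"dy": 0,"dz": 0.075,"yaw": 0,"jaw": 0},{"dx": 0,"dy": 0,"dz": 0.075,"yaw": 0,"jaw": 0}])

```text
clock: 22.6
eef_pos: [500.7, 208.7, 116.4]
tool_rot: [3.139, 0.001, 2.548]
force: [-0.2, 1.2, -1.3]
width: 22.8
gripper_force: 58.7
```

Request:
arm_command(deltas=[{"dx": 0.001,"dy": -0.008,"dz": 0,"yaw": 0.8,"jaw": 0},{"dx": 0.003,"dy": -0.022,"dz": 0,"yaw": 2.1,"jaw": 0},{"dx": 0.006,"dy": -0.043,"dz": 0,"yaw": 4.1,"jaw": 0},{"dx": 0.01,"dy": -0.07,"dz": 0,"yaw": 6.6,"jaw": 0},{"dx": 0.014,"dy": -0.102,"dz": 0,"yaw": 9.6,"jaw": 0},{"dx": 0.018,"dy": -0.136,"dz": 0,"yaw": 12.8,"jaw": 0},{"dx": 0.023,"dy": -0.17,"dz": 0,"yaw": 16,"jaw": 0},{"dx": 0.028,"dy": -0.204,"dz": 0,"yaw": 19.2,"jaw": 0},{"dx": 0.032,"dy": -0.238,"dz": 0,"yaw": 22.5,"jaw": 0},{"dx": 0.037,"dy": -0.272,"dz": 0,"yaw": 25.7,"jaw": 0},{"dx": 0.041,"dy": -0.305,"dz": 0,"yaw": 28.8,"jaw": 0},{"dx": 0.045,"dy": -0.333,"dz": 0,"yaw": 31.4,"jaw": 0},{"dx": 0.048,"dy": -0.356,"dz": 0,"yaw": 33.6,"jaw": 0},{"dx": 0.051,"dy": -0.374,"dz": 0,"yaw": 35.3,"jaw": 0},{"dx": 0.052,"dy": -0.385,"dz": 0,"yaw": 36.3,"jaw": 0},{"dx": 0.053,"dy": -0.39,"dz": 0,"yaw": 36.8,"jaw": 0},{"dx": 0.053,"dy": -0.39,"dz": 0,"yaw": 36.8,"jaw": 0},{"dx": 0.053,"dy": -0.39,"dz": 0,"yaw": 36.8,"jaw": 0},{"dx": 0.053,"dy": -0.39,"dz": 0,"yaw": 36.8,"jaw": 0}])

```text
clock: 24.5
eef_pos: [552.7, -180.6, 114.8]
tool_rot: [3.141, -0.0, -3.091]
force: [0.7, -0.7, 0.1]
width: 22.7
gripper_force: 58.7
```

Request:
arm_command(deltas=[{"dx": 0,"dy": 0,"dz": -0.008,"yaw": 0,"jaw": 0},{"dx": 0,"dy": 0,"dz": -0.023,"yaw": 0,"jaw": 0},{"dx": 0,"dy": 0,"dz": -0.04,"yaw": 0,"jaw": 0},{"dx": 0,"dy": 0,"dz": -0.057,"yaw": 0,"jaw": 0},{"dx": 0,"dy": 0,"dz": -0.069,"yaw": 0,"jaw": 0},{"dx": 0,"dy": 0,"dz": -0.076,"yaw": 0,"jaw": 0},{"dx": 0,"dy": 0,"dz": -0.08,"yaw": 0,"jaw": 0},{"dx": 0,"dy": 0,"dz": -0.082,"yaw": 0,"jaw": 0},{"dx": 0,"dy": 0,"dz": -0.083,"yaw": 0,"jaw": 0},{"dx": 0,"dy": 0,"dz": -0.083,"yaw": 0,"jaw": 0},{"dx": 0,"dy": 0,"dz": -0.084,"yaw": 0,"jaw": 0},{"dx": 0,"dy": 0,"dz": -0.084,"yaw": 0,"jaw": 0}])

```text
clock: 25.7
eef_pos: [553.0, -181.9, 31.1]
tool_rot: [-3.141, 0.0, -3.093]
force: [-0.3, 0.5, -0.8]
width: 22.7
gripper_force: 58.7
```

Request:
arm_command(deltas=[{"dx": 0,"dy": 0,"dz": -0.0005,"yaw": 0,"jaw": 0},{"dx": 0,"dy": 0,"dz": -0.001,"yaw": 0,"jaw": 0},{"dx": 0,"dy": 0,"dz": -0.0015,"yaw": 0,"jaw": 0},{"dx": 0,"dy": 0,"dz": -0.0015,"yaw": 0,"jaw": 0}])

```text
clock: 26.1
eef_pos: [553.0, -181.8, 30.0]
tool_rot: [-3.141, 0.0, -3.092]
force: [-1.5, 0.2, 5.6]
width: 22.5
gripper_force: 59.1
```

Contact again. I release and rise.

Request:
arm_command(deltas=[{"dx": 0,"dy": 0,"dz": 0,"yaw": 0,"jaw": 0.3},{"dx": 0,"dy": 0,"dz": 0,"yaw": 0,"jaw": 0.4},{"dx": 0,"dy": 0,"dz": 0,"yaw": 0,"jaw": 0.6},{"dx": 0,"dy": 0,"dz": 0,"yaw": 0,"jaw": 0.8},{"dx": 0,"dy": 0,"dz": 0,"yaw": 0,"jaw": 0.9},{"dx": 0,"dy": 0,"dz": 0,"yaw": 0,"jaw": 0.9},{"dx": 0,"dy": 0,"dz": 0.01,"yaw": 0,"jaw": 0.9},{"dx": 0,"dy": 0,"dz": 0.025,"yaw": 0,"jaw": 1},{"dx": 0,"dy": 0,"dz": 0.045,"yaw": 0,"jaw": 1},{"dx": 0,"dy": 0,"dz": 0.07,"yaw": 0,"jaw": 1},{"dx": 0,"dy": 0,"dz": 0.11,"yaw": 0,"jaw": 1},{"dx": 0,"dy": 0,"dz": 0.13,"yaw": 0,"jaw": 1},{"dx": 0,"dy": 0,"dz": 0.13,"yaw": 0,"jaw": 1}])

```text
clock: 27.4
eef_pos: [555.3, -181.7, 164.0]
tool_rot: [-3.139, 0.007, -3.092]
force: [1.2, 1.0, 0.0]
width: 85.3
gripper_force: 0.0
```

Request:
arm_command(deltas=[{"dx": -0.102,"dy": 0.4245,"dz": 0,"yaw": -36.8,"jaw": 1},{"dx": -0.102,"dy": 0.4245,"dz": 0,"yaw": -36.8,"jaw": 1},{"dx": -0.102,"dy": 0.4245,"dz": 0,"yaw": -36.8,"jaw": 1},{"dx": -0.102,"dy": 0.4245,"dz": 0,"yaw": -36.8,"jaw": 1},{"dx": -0.102,"dy": 0.4245,"dz": 0,"yaw": -36.8,"jaw": 1},{"dx": -0.102,"dy": 0.4245,"dz": 0,"yaw": -36.8,"jaw": 1},{"dx": -0.102,"dy": 0.4245,"dz": 0,"yaw": -36.8,"jaw": 1},{"dx": -0.102,"dy": 0.4245,"dz": 0,"yaw": -36.8,"jaw": 1},{"dx": -0.102,"dy": 0.4245,"dz": 0,"yaw": -36.8,"jaw": 1},{"dx": -0.102,"dy": 0.4245,"dz": 0,"yaw": -36.8,"jaw": 1},{"dx": -0.102,"dy": 0.4245,"dz": 0,"yaw": -36.8,"jaw": 1},{"dx": -0.102,"dy": 0.4245,"dz": 0,"yaw": -36.8,"jaw": 1},{"dx": -0.102,"dy": 0.4245,"dz": 0,"yaw": -36.8,"jaw": 1},{"dx": -0.102,"dy": 0.4245,"dz": 0,"yaw": -36.8,"jaw": 1}])

```text
clock: 28.8
eef_pos: [451.3, 241.3, 159.2]
tool_rot: [-3.141, 0.0, 2.546]
force: [-0.2, 1.1, -0.7]
width: 85.2
gripper_force: 0.0
```

Request:
arm_command(deltas=[{"dx": 0,"dy": 0,"dz": -0.025,"yaw": 0,"jaw": 1},{"dx": 0,"dy": 0,"dz": -0.05,"yaw": 0,"jaw": 1},{"dx": 0,"dy": 0,"dz": -0.075,"yaw": 0,"jaw": 1},{"dx": 0,"dy": 0,"dz": -0.1,"yaw": 0,"jaw": 1},{"dx": 0,"dy": 0,"dz": -0.115,"yaw": 0,"jaw": 1},{"dx": 0,"dy": 0,"dz": -0.123,"yaw": 0,"jaw": 1},{"dx": 0,"dy": 0,"dz": -0.127,"yaw": 0,"jaw": 1},{"dx": 0,"dy": 0,"dz": -0.129,"yaw": 0,"jaw": 1},{"dx": 0,"dy": 0,"dz": -0.129,"yaw": 0,"jaw": 1},{"dx": 0,"dy": 0,"dz": -0.129,"yaw": 0,"jaw": 1}])

```text
clock: 29.8
eef_pos: [451.3, 243.0, 30.9]
tool_rot: [3.14, 0.0, 2.548]
force: [-0.5, -0.3, -0.5]
width: 85.3
gripper_force: 0.0
```

Request:
arm_command(deltas=[{"dx": 0,"dy": 0,"dz": 0,"yaw": 0,"jaw": 0.65},{"dx": 0,"dy": 0,"dz": 0,"yaw": 0,"jaw": 0.5},{"dx": 0,"dy": 0,"dz": 0,"yaw": 0,"jaw": 0.4},{"dx": 0,"dy": 0,"dz": 0,"yaw": 0,"jaw": 0.3},{"dx": 0,"dy": 0,"dz": 0,"yaw": 0,"jaw": 0},{"dx": 0,"dy": 0,"dz": 0,"yaw": 0,"jaw": 0},{"dx": 0,"dy": 0,"dz": 0,"yaw": 0,"jaw": 0},{"dx": 0,"dy": 0,"dz": 0,"yaw": 0,"jaw": 0},{"dx": 0,"dy": 0,"dz": 0,"yaw": 0,"jaw": 0},{"dx": 0,"dy": 0,"dz": 0,"yaw": 0,"jaw": 0}])

```text
clock: 30.8
eef_pos: [451.1, 242.9, 30.8]
tool_rot: [3.141, 0.0, 2.549]
force: [-0.2, 0.4, 5.5]
width: 35.1
gripper_force: 59.5
```

Request:
arm_command(deltas=[{"dx": 0,"dy": 0,"dz": 0.005,"yaw": 0,"jaw": 0},{"dx": 0,"dy": 0,"dz": 0.01,"yaw": 0,"jaw": 0},{"dx": 0,"dy": 0,"dz": 0.02,"yaw": 0,"jaw": 0},{"dx": 0,"dy": 0,"dz": 0.035,"yaw": 0,"jaw": 0},{"dx": 0,"dy": 0,"dz": 0.05,"yaw": 0,"jaw": 0},{"dx": 0,"dy": 0,"dz": 0.065,"yaw": 0,"jaw": 0},{"dx": 0,"dy": 0,"dz": 0.075,"yaw": 0,"jaw": 0},{"dx": 0,"dy": 0,"dz": 0.075,"yaw": 0,"jaw": 0}])

```text
clock: 31.6
eef_pos: [451.6, 243.2, 106.8]
tool_rot: [3.139, 0.001, 2.548]
force: [-1.2, -0.1, -1.1]
width: 34.7
gripper_force: 59.8
```

Request:
arm_command(deltas=[{"dx": 0.001,"dy": -0.009,"dz": 0,"yaw": 0.8,"jaw": 0},{"dx": 0.002,"dy": -0.024,"dz": 0,"yaw": 2.1,"jaw": 0},{"dx": 0.005,"dy": -0.047,"dz": 0,"yaw": 4.1,"jaw": 0},{"dx": 0.008,"dy": -0.077,"dz": 0,"yaw": 6.6,"jaw": 0},{"dx": 0.011,"dy": -0.112,"dz": 0,"yaw": 9.6,"jaw": 0},{"dx": 0.015,"dy": -0.149,"dz": 0,"yaw": 12.8,"jaw": 0},{"dx": 0.018,"dy": -0.187,"dz": 0,"yaw": 16,"jaw": 0},{"dx": 0.022,"dy": -0.224,"dz": 0,"yaw": 19.2,"jaw": 0},{"dx": 0.026,"dy": -0.261,"dz": 0,"yaw": 22.5,"jaw": 0},{"dx": 0.029,"dy": -0.298,"dz": 0,"yaw": 25.7,"jaw": 0},{"dx": 0.033,"dy": -0.334,"dz": 0,"yaw": 28.8,"jaw": 0},{"dx": 0.036,"dy": -0.365,"dz": 0,"yaw": 31.4,"jaw": 0},{"dx": 0.038,"dy": -0.39,"dz": 0,"yaw": 33.6,"jaw": 0},{"dx": 0.04,"dy": -0.41,"dz": 0,"yaw": 35.3,"jaw": 0},{"dx": 0.041,"dy": -0.422,"dz": 0,"yaw": 36.3,"jaw": 0},{"dx": 0.042,"dy": -0.4275,"dz": 0,"yaw": 36.8,"jaw": 0},{"dx": 0.042,"dy": -0.4275,"dz": 0,"yaw": 36.8,"jaw": 0},{"dx": 0.042,"dy": -0.4275,"dz": 0,"yaw": 36.8,"jaw": 0},{"dx": 0.042,"dy": -0.4275,"dz": 0,"yaw": 36.8,"jaw": 0}])

```text
clock: 33.5
eef_pos: [492.7, -183.6, 105.3]
tool_rot: [3.141, -0.0, -3.091]
force: [0.9, -0.1, -1.6]
width: 34.8
gripper_force: 59.8
```

Request:
arm_command(deltas=[{"dx": 0,"dy": 0,"dz": -0.008,"yaw": 0,"jaw": 0},{"dx": 0,"dy": 0,"dz": -0.023,"yaw": 0,"jaw": 0},{"dx": 0,"dy": 0,"dz": -0.04,"yaw": 0,"jaw": 0},{"dx": 0,"dy": 0,"dz": -0.057,"yaw": 0,"jaw": 0},{"dx": 0,"dy": 0,"dz": -0.069,"yaw": 0,"jaw": 0},{"dx": 0,"dy": 0,"dz": -0.076,"yaw": 0,"jaw": 0},{"dx": 0,"dy": 0,"dz": -0.08,"yaw": 0,"jaw": 0},{"dx": 0,"dy": 0,"dz": -0.082,"yaw": 0,"jaw": 0},{"dx": 0,"dy": 0,"dz": -0.083,"yaw": 0,"jaw": 0},{"dx": 0,"dy": 0,"dz": -0.083,"yaw": 0,"jaw": 0},{"dx": 0,"dy": 0,"dz": -0.084,"yaw": 0,"jaw": 0},{"dx": 0,"dy": 0,"dz": -0.084,"yaw": 0,"jaw": 0}])

```text
clock: 34.7
eef_pos: [492.9, -184.9, 21.5]
tool_rot: [-3.141, 0.0, -3.093]
force: [-0.6, 0.8, -1.5]
width: 34.4
gripper_force: 59.8
```

Request:
arm_command(deltas=[{"dx": 0,"dy": 0,"dz": -0.0005,"yaw": 0,"jaw": 0},{"dx": 0,"dy": 0,"dz": -0.001,"yaw": 0,"jaw": 0},{"dx": 0,"dy": 0,"dz": -0.0015,"yaw": 0,"jaw": 0},{"dx": 0,"dy": 0,"dz": -0.0015,"yaw": 0,"jaw": 0}])

```text
clock: 35.1
eef_pos: [493.0, -184.8, 20.7]
tool_rot: [-3.141, 0.0, -3.092]
force: [-1.8, 0.1, 9.0]
width: 34.9
gripper_force: 60.8
```

Request:
arm_command(deltas=[{"dx": 0,"dy": 0,"dz": 0,"yaw": 0,"jaw": 0.45},{"dx": 0,"dy": 0,"dz": 0,"yaw": 0,"jaw": 0.55},{"dx": 0,"dy": 0,"dz": 0,"yaw": 0,"jaw": 0.7},{"dx": 0,"dy": 0,"dz": 0,"yaw": 0,"jaw": 0.9},{"dx": 0,"dy": 0,"dz": 0,"yaw": 0,"jaw": 0.9},{"dx": 0,"dy": 0,"dz": 0,"yaw": 0,"jaw": 0.9},{"dx": 0,"dy": 0,"dz": 0.01,"yaw": 0,"jaw": 0.9},{"dx": 0,"dy": 0,"dz": 0.025,"yaw": 0,"jaw": 1},{"dx": 0,"dy": 0,"dz": 0.045,"yaw": 0,"jaw": 1},{"dx": 0,"dy": 0,"dz": 0.07,"yaw": 0,"jaw": 1},{"dx": 0,"dy": 0,"dz": 0.11,"yaw": 0,"jaw": 1},{"dx": 0,"dy": 0,"dz": 0.16,"yaw": 0,"jaw": 1},{"dx": 0,"dy": 0,"dz": 0.16,"yaw": 0,"jaw": 1},{"dx": 0,"dy": 0.15,"dz": 0.16,"yaw": 0,"jaw": 1},{"dx": 0,"dy": 0.15,"dz": 0.16,"yaw": 0,"jaw": 1},{"dx": 0,"dy": 0.15,"dz": 0.16,"yaw": 0,"jaw": 1},{"dx": 0,"dy": 0.15,"dz": 0.16,"yaw": 0,"jaw": 1},{"dx": 0,"dy": 0.15,"dz": 0.16,"yaw": 0,"jaw": 1}])

```text
clock: 36.9
eef_pos: [492.6, -33.4, 180.2]
tool_rot: [-3.141, -0.0, -3.088]
force: [-0.4, -0.9, -0.2]
width: 85.9
gripper_force: 0.0
```

Run:
```python
from h import *
im,d=snap('side');im2,_=snap('top')
a=cv2.resize(im[210:320,230:440],(630,330));b=cv2.resize(im2[90:250,340:440],None,fx=2,fy=2);b=cv2.copyMakeBorder(b,0,10,0,630-200,cv2.BORDER_CONSTANT)
cv2.imwrite('pics/f.png',np.vstack([a,b])[:600,:,::-1])
```

```text
(no output)
```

View pics/f.png

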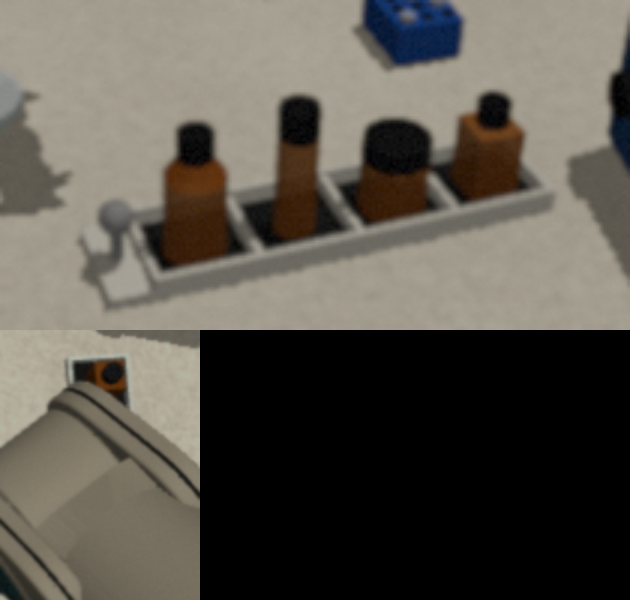

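The crop shows all four standing upright and free in the tray. From the knob (115,215) they are necked (195,200), tube (298,170), jar (395,170) and square (490,145), which is the order asked.

```bash
python3 -c "
from cell import *
print(finish_job())"
```

```text
the job is handed in; nothing more can be done
None
```

The job is handed in: all four amber containers stand upright and released in the white tray in reverse order (from the tray's knob: necked bottle, tall tube, wide jar, square bottle), at about 37 s of the 125 s allowed.

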